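# Slide the pepper mill home into the condiment organiser

### The arm

A 6-joint arm with a two-finger parallel gripper is mounted at the origin on a cart in front of the work surface, level with it; the furniture and walls round the work are solid. World frame = base frame: x ahead of the robot, y to its left, z up, the work surface at z = 0. Lengths are in m, angles in rad, forces in N, time in s.
With the tool pointing down it reaches from about 0.225 to 0.725 m from the base axis. Payload 3.1 kg.
Tool frame: the origin (TCP) lies at the very end of the fingers, on their centre line; the grasp point (between the pads) lies 19 mm behind it; z points along the fingers, y is the line along which they close (so a half turn about z gives the same grasp; the last joint's range is limited). The gripper opens to 85 mm and grips with 20 to 120 N. Pads are 22 mm wide; open, the fingers measure 114 mm over their backs; the gripper's body (76 mm by 85 mm) begins 54 mm behind the grasp point. The pads swing forward as they close: fully open they stand 13 mm farther back than shut.
Start: joints at [1.057, 0.048, 0.099, 1.622, 0, 1.443], TCP at [0.198, 0.486, 0.231] pointing down, gripper open.
Joint ranges: [-2.91, 2.91], [-0.99, 1.94], [-1.21, 1.42], [-2.12, 2.29], [-1.49, 1.47], [-3.14, 3.14]. Speed limits (rad/s): [2.79, 2.79, 3.14, 3.14, 3.14, 3.14].

### API

Orientations are given as [roll, pitch, yaw] about the fixed x, y, z axes, in that order (R = Rz(yaw) Ry(pitch) Rx(roll)).
In Python, from workcell import ctrl gives the robot as it stands.
- The arm moves only by the shell command python3 -m jog 'ROWS' [OPENING] [FORCE]. ROWS is JSON, one flat list of numbers, 6 for each row, row after row: the shift along the world's x, y, z scaled (see below), then the turn, a rotation vector about the world's x, y, z scaled (see below). In form: [x, y, z, rx, ry, rz, x, y, z, rx, ry, rz, ...]. A call has 1 to 5 rows; each row shifts and turns the commanded pose from where the row before left it; what a row does not reach is not made up. The controller multiplies each number of a shift by 0.025 m and each number of a turn by pi/4 rad. A row lasts 1/10 s, in which the tool goes at most 50 mm and 8.59 degrees, less where a joint would pass 70% of its speed; a pose out of reach is approached as far as the arm can. A call with a number of a shift or a turn outside -1 to 1 is refused whole. A call with a gripper value outside its range is refused whole. OPENING is the gripper command: -1 is shut, 1 is fully open, values between are in proportion, set as the call begins (- or left out, the last holds). The fingers move at their own pace and stop on an object; FORCE is the grip in N (left out, the last holds). Time passes only in rows, so rows that do not move let the fingers close. It gives the time, the measured TCP pose, the force, the opening and the grip force at its end, in the units of the state.
- ctrl.sense(): the state, without advancing time (a new reading comes with each control period).
- ctrl.camera(name): name is "scene" or "top" or "wrist"; returns (picture, depth): 400x640x3 uint8, blue, green, red; 400x640 float32, m along the optical axis (not along the pixel's ray), 0 where there is no reading.
- ctrl.camera_params(name): a dict with "fx", "fy", "cx", "cy" (pixels), "extrinsics" (4x4, takes a point from camera to world coordinates). Camera axes: x right, y down, z forward; pixel columns grow to the right and rows downward; lengths in m; the calibration is good to about 2 mm. The wrist camera is an equidistant fisheye: a pixel r from the principal point sees the ray r / f radians off the axis. A picture is of the moment at which its call begins: read the wrist's pose just before it. camera_params takes no time and is no camera call; for the wrist camera it gives the pose at the moment of the call.
- ctrl.hand_in(): hands the job in; it is judged then, once.
Trained networks look in the newest picture that a camera, given by its name, has taken for a name from the list of things; names that differ only in an ending like _2 or _b are one class to them, and where a whole thing is asked for, a point or a joint stands for the part that bears it (a point fixed in the world has none). Each returns a list of dicts, best first, with "confidence" (0 to 1); they miss things now and then, are a little off and sometimes report something else, mostly with a low value. They report only what shows in the picture. A call takes as long as a camera call. They do not tell look-alikes from the thing itself.
- ctrl.trace(camera, thing): "mask" (400x640 bool, what is visible of it).
- ctrl.mark_of(camera, thing): "point" ([x, y, z] in m, in world coordinates, good to about 4 mm: a listed point, or the origin of a listed thing).
The state is a dict: "clock": time; "joint_positions": joint angles; "qvel": joint speeds; "effort": joint torques, N m; "tcp_pos": TCP position; "tool_rot": TCP orientation; "wrist_force": force on the tool from outside, world axes, zero at the start; "wrist_torque": the same for the moment, N m; "width": finger opening in m; "grasp_force": force on a finger pad.
Only numpy, scipy, OpenCV 4.12 (cv2) and the standard library are available. Lean on these libraries where they do the work, as an engineer would, in place of code of your own. Each camera call takes 0.05 s, during which the arm holds its last target. There are 200 camera calls.

### The job

Gently push the tall pepper mill that stands in front of the low wooden organiser across the worktop into the organiser's free bay, until it stands upright against the back rail. Push it with the fingertips low on its body so that it slides and never tips, do not grip or lift it, and leave the other things where they stand.

Things in the scene. Friction and masses are not known exactly. Their poses are not given: they have to be found in the camera images.
- pepper_mill: turned dark wooden pepper mill, 170 mm tall, round, 58 mm diameter at the foot, 0.2 to 0.45 kg, loose; not the like one far back on the left. Origin: centre of its underside, z up. It tips if pushed much above 30 mm over the worktop; a gripper tilted fingertips first keeps its body clear. Starts 100 to 140 mm from the organiser's open front. A wall cabinet hangs 0.48 m up at the left.
- organiser: low wooden frame fixed to the worktop, no floor, open in front: back rail (45 mm high, inner face at x = +35 mm) and four dividers (30 high, 8 thick, x = -35 to +35 mm) make three bays, 78 mm wide inside, centred at y = -86, 0, +86 mm. Origin: middle bay's middle, on the worktop; x points from the open front to the back rail, y along the bays. Its open front faces the robot's right.
- bay (a point): middle of the free bay, on the worktop, marked by a flat 44 mm cork-coloured dot that nothing catches on (x = 0 and y = -86, 0 or +86 mm in the organiser's frame). When the mill touches the back rail its centre is 6 mm beyond this point towards the rail.
- salt_shaker: glass salt shaker with a grey cap, 44 mm diameter, 90 mm tall, loose, standing in one of the other bays; leave it. Origin at the centre of its underside.
- spice_jar: glass spice jar with a black lid, 41 mm diameter, 105 mm tall, loose, standing in the remaining bay; leave it. Origin at the centre of its underside.
- garlic: garlic bulb, 60 mm wide and tall, loose on the worktop to the left of the organiser's near end; leave it. Origin under its centre.
- timer: round white kitchen timer, 62 mm diameter, 51 mm tall, loose on the worktop left of the organiser's far end; leave it. Origin under its centre.
Not all that is in view belongs to the job. Several things look just like the pepper_mill: the one meant starts farthest from the robot's base.

How it is judged:
By the outcome, as a careful person would: the job done as asked, in the order asked, and still so for the second after the job is handed in, with the robot touching nothing.
It also fails if it takes over 59 s, if anything falls off the work surface, if the arm or the gripper's body presses on something with over 40 N, if the wrist force passes 120 N, or if a joint passes its speed limit or range.

## Working session

There is one attempt and no reset: what is moved stays moved. The work goes in short steps, Python scripts to look and compute and a shell command to move; the robot and the scene stay as the last step left them, time stands still between calls to the robot, and variables do not carry over. Pictures are saved under pics/ and viewed, at most 10 in all, crops included, and the job is handed in when it is done.

```bash
mkdir -p pics
python3 - <<'E'
from workcell import ctrl
import cv2,numpy as np
s=ctrl.sense();print(s['clock'],s['tcp_pos'],s['tool_rot'],s['width'])
for c in ('scene','top'):
    im,d=ctrl.camera(c);cv2.imwrite(f'pics/{c}0.png',im)
    for t in ('pepper_mill','organiser','bay','salt_shaker','spice_jar','garlic','timer'):
        print(c,t,[(np.round(r['point'],3).tolist(),round(r['confidence'],2)) for r in ctrl.mark_of(c,t)])
E
```

```text
0.0 [0.19725627 0.48586826 0.23011345] [-3.13924165e+00 -3.27372055e-04  2.75580044e+00] 0.08510154303471441
scene pepper_mill [([0.494, 0.011, -0.001], 0.87), ([0.349, -0.001, -0.0], 0.82), ([0.34, 0.184, 0.002], 0.75)]
scene organiser [([0.534, 0.196, 0.004], 0.87)]
scene bay [([0.535, 0.2, 0.0], 0.73)]
scene salt_shaker [([0.622, 0.201, -0.005], 0.58)]
scene spice_jar [([0.451, 0.207, -0.001], 0.59)]
scene garlic [([0.404, 0.441, 0.004], 0.47)]
scene timer [([0.69, 0.394, 0.001], 0.93)]
top pepper_mill [([0.489, 0.016, -0.003], 0.76), ([0.336, 0.184, -0.0], 0.56)]
top organiser [([0.537, 0.2, -0.002], 0.77)]
top bay [([0.534, 0.206, 0.001], 0.65), ([0.62, 0.194, -0.001], 0.51)]
top salt_shaker [([0.621, 0.196, -0.002], 0.86)]
top spice_jar [([0.451, 0.211, 0.001], 0.63)]
top garlic [([0.406, 0.438, 0.004], 0.77)]
top timer [([0.688, 0.396, 0.001], 0.97)]
```

View pics/scene0.png

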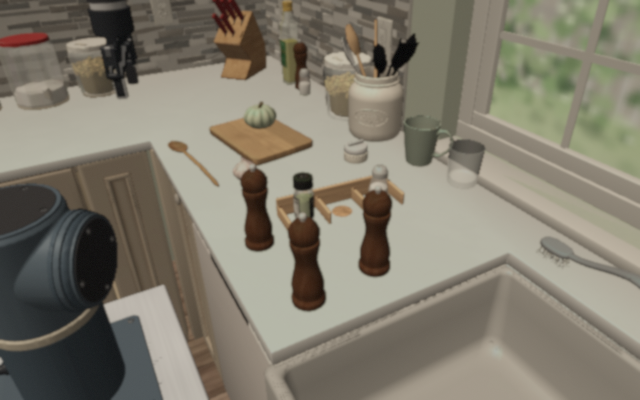

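View pics/top0.png

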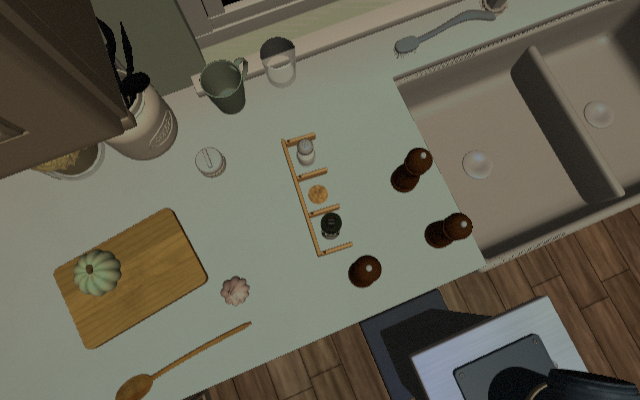

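The target is the mill at about (0.49, 0.014), at top-image pixel (405, 182). The other two stand at (0.35, 0) and (0.34, 0.18). The free bay is the middle one, with its dot at top-image pixel (318, 194). Next I need the organiser's yaw and a finer position for the mill.

```bash
cat > h.py <<'E'
from workcell import ctrl
import numpy as np,cv2
def cloud(c,mask,d):
    p=ctrl.camera_params(c);v,u=np.nonzero(mask&(d>0));z=d[v,u]
    X=np.c_[(u-p['cx'])/p['fx']*z,(v-p['cy'])/p['fy']*z,z,np.ones(len(z))]
    return (X@p['extrinsics'].T)[:,:3]
def circ(P):
    A=np.c_[2*P[:,:2],np.ones(len(P))];s=np.linalg.lstsq(A,(P[:,:2]**2).sum(1),rcond=None)[0]
    return s[:2],np.sqrt(s[2]+s[:2]@s[:2])
E
python3 - <<'E'
from h import *
np.set_printoptions(precision=4,suppress=True)
for c in('top','scene'):
    im,d=ctrl.camera(c)
    P=cloud(c,ctrl.trace(c,'organiser')[0]['mask'],d)
    R=P[(P[:,2]>.037)&(P[:,2]<.052)];m=np.median(R[:,:2],0)
    R=R[np.linalg.norm(R[:,:2]-m,axis=1)<.17]
    w=cv2.fitLine(R[:,:2].astype(np.float32),cv2.DIST_HUBER,0,.002,.002).ravel()
    print(c,'rail',len(R),w,np.degrees(np.arctan(w[1]/w[0])),R.min(0),R.max(0))
    for t in ctrl.trace(c,'pepper_mill'):
        M=cloud(c,t['mask'],d); L=M[(M[:,2]>.005)&(M[:,2]<.04)]; H=M[M[:,2]>.12]
        print(c,'mill',round(t['confidence'],2),len(L),circ(L) if len(L)>20 else '',np.median(H,0),M[:,2].max())
E
```

```text
top rail 453 [ 0.9967 -0.0811  0.5296  0.2427] -4.6535053 [0.4059 0.2274 0.0382] [0.6677 0.2558 0.0503]
top mill 0.97 171 (array([0.498 , 0.0015]), np.float64(0.03924684309379691)) [0.4846 0.0179 0.1527] 0.1733751486606262
top mill 0.84 154 (array([ 0.3509, -0.0008]), np.float64(0.02714810218957312)) [0.3484 0.0097 0.1533] 0.17259561504401177
top mill 0.75 67 (array([0.3393, 0.1838]), np.float64(0.028108766883503604)) [0.3412 0.1895 0.1548] 0.17343207020992624
top mill 0.42 64 (array([0.6207, 0.1958]), np.float64(0.020352574632841604)) [nan nan nan] 0.0918179328443961
top mill 0.21 298 (array([0.4075, 0.4377]), np.float64(0.023913190904789907)) [nan nan nan] 0.060341409592167605
scene rail 421 [ 0.9963 -0.0857  0.5246  0.2389] -4.9179263 [0.4059 0.1856 0.0371] [0.6415 0.2544 0.0505]
scene mill 0.97 614 (array([0.3904, 0.0818]), np.float64(0.11426988800229676)) [ 0.3429 -0.0133  0.1475] 0.17389197952479518
scene mill 0.86 435 (array([0.3768, 0.2735]), np.float64(0.1196921964317708)) [0.3371 0.1707 0.1466] 0.17349767184176174
scene mill 0.56 494 (array([0.4912, 0.0126]), np.float64(0.026372070820710882)) [ 0.4809 -0.0034  0.1471] 0.17277509035776756
  return _methods._mean(a, axis=axis, dtype=dtype,
  ret = um.true_divide(
```

```bash
python3 -m jog '[1,-1,0.2,0,0,-0.19,1,-1,0.2,0,0,-0.19,1,-1,0.2,0,0,-0.19,1,-1,0.2,0,0,-0.19,1,-1,0.2,0,0,-0.19]' -0.3; python3 -m jog '[1,-1,0,0,0,-0.19,1,-1,0,0,0,-0.19,1,-1,0,0,0,-0.19,1,-1,0,0,0,0,1,-1,0,0,0,0]'
```

```text
clock: 1.6
tcp_pos: [0.3234, 0.3604, 0.2567]
tool_rot: [3.141, -0.0, 2.004]
wrist_force: [0.8, 0.0, 0.4]
width: 0.0297
grasp_force: 0.0
clock: 2.1
tcp_pos: [0.4485, 0.2352, 0.2564]
tool_rot: [3.141, -0.0, 1.562]
wrist_force: [-0.5, 1.2, 0.3]
width: 0.0295
grasp_force: 0.0
```

```bash
python3 -m jog '[0.12,-1,0,0,0,-0.1,0.12,-1,0,0,0,0,0.12,-1,0,0,0,0,0.12,-1,0,0,0,0,0.12,-1,0,0,0,0]'; python3 -m jog '[0.12,-1,0,0,0,0,0.12,-1,0,0,0,0,0.12,-1,0,0,0,0,0.12,-1,0,0,0,0,0.12,-1,0,0,0,0]';python3 -m jog '[0.12,-1,0,0.19,-0.016,0,0.12,-1,0,0.19,-0.016,0,0,0,0,0.19,-0.016,0,0,0,0,0.19,-0.016,0,0,0,0,0,0,0]'
```

```text
clock: 2.6
tcp_pos: [0.4626, 0.1104, 0.2564]
tool_rot: [3.141, -0.0, 1.483]
wrist_force: [-0.7, -0.5, -0.2]
width: 0.0299
grasp_force: 0.0
clock: 3.1
tcp_pos: [0.4776, -0.0146, 0.2564]
tool_rot: [3.141, -0.0, 1.483]
wrist_force: [0.6, 0.2, 0.0]
width: 0.03
grasp_force: 0.0
clock: 3.6
tcp_pos: [0.4828, -0.0669, 0.2523]
tool_rot: [-3.13, -0.603, 1.471]
wrist_force: [-0.7, 0.0, -0.4]
width: 0.0303
grasp_force: 0.0
```

```bash
python3 -m jog '[0,0,-1,0,0,0,0,0,-1,0,0,0,0,0,-1,0,0,0,0,0,-1,0,0,0,0,0,0,0,0,0]'
python3 - <<'E'
from h import *
for c in('scene','top'):
    im,d=ctrl.camera(c);cv2.imwrite(f'pics/{c}1.png',im)
    print([np.round(r['point'],3) for r in ctrl.mark_of(c,'pepper_mill')])
s=np.hstack([cv2.imread('pics/scene1.png')[:,60:460],cv2.imread('pics/top1.png')[:,240:640]]);cv2.imwrite('pics/both1.png',s)
E
```

```text
clock: 4.1
tcp_pos: [0.4819, -0.0618, 0.1537]
tool_rot: [-3.133, -0.599, 1.481]
wrist_force: [0.2, 0.2, -0.1]
width: 0.03
grasp_force: 0.0
[array([0.34 , 0.181, 0.   ]), array([ 0.352, -0.002, -0.003]), array([ 0.494,  0.019, -0.   ])]
[array([ 0.49 ,  0.016, -0.001]), array([0.336, 0.186, 0.   ]), array([ 0.35 , -0.001,  0.001])]
```

View pics/both1.png

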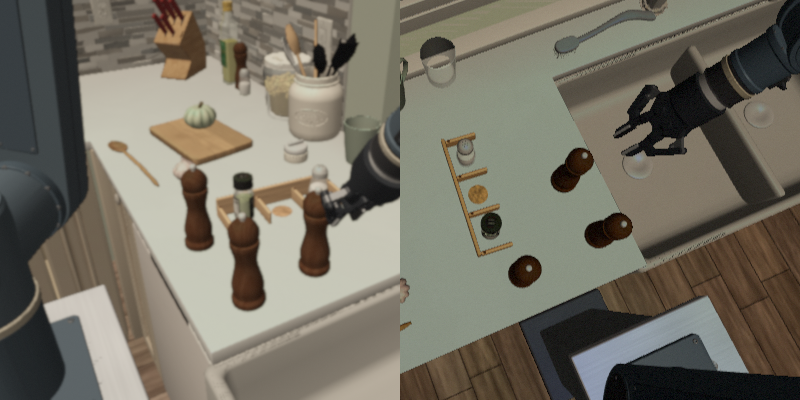

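The gripper is behind the target mill (top view: tips near (620, 135), mill foot near (565, 182)) and clear of the other mills. Lowering it now.

```bash
python3 -m jog '[0,0,-1,0,0,0,0,0,-1,0,0,0,0,0,-1,0,0,0,0,0,-1,0,0,0,0.1,0,-1,0,0,0]';python3 -m jog '[0.1,0,-0.3,0,0,0,0,0,-0.1,0,0,0,0,0,0,0,0,0]'
```

```text
clock: 4.8
tcp_pos: [0.4874, -0.0644, 0.0323]
tool_rot: [3.14, -0.597, 1.485]
wrist_force: [0.3, -0.5, 0.0]
width: 0.0303
grasp_force: 0.0
clock: 5.1
tcp_pos: [0.4895, -0.064, 0.0226]
tool_rot: [-3.141, -0.598, 1.484]
wrist_force: [-0.8, -0.1, 0.1]
width: 0.0297
grasp_force: 0.0
```

```bash
python3 -m jog '[0,0.25,-0.07,0,0,0,0,0.25,-0.07,0,0,0,0,0.25,0,0,0,0,0,0.25,0,0,0,0,0,0.2,0,0,0,0]';python3 -m jog '[0.01,0.12,0,0,0,0,0.01,0.12,0,0,0,0,0.01,0.12,0,0,0,0,0.01,0.12,0,0,0,0,0.01,0.12,0,0,0,0]';python3 -m jog '[0.01,0.12,0,0,0,0,0.01,0.12,0,0,0,0,0.01,0.12,0,0,0,0,0.01,0.12,0,0,0,0,0,0,0,0,0,0]'
python3 - <<'E'
from h import *
for c in('scene','top'):
    im,d=ctrl.camera(c);cv2.imwrite(f'pics/{c}2.png',im)
    print([np.round(r['point'],3) for r in ctrl.mark_of(c,'pepper_mill')])
s=np.hstack([cv2.imread('pics/scene2.png')[:,200:600],cv2.imread('pics/top2.png')[:,240:640]]);cv2.imwrite('pics/both2.png',s)
E
```

```text
clock: 5.6
tcp_pos: [0.4885, -0.0328, 0.018]
tool_rot: [-3.139, -0.599, 1.483]
wrist_force: [-0.5, -0.5, -0.6]
width: 0.03
grasp_force: 0.0
clock: 6.1
tcp_pos: [0.4899, -0.0185, 0.0178]
tool_rot: [-3.139, -0.599, 1.483]
wrist_force: [0.1, 0.7, 0.0]
width: 0.0302
grasp_force: 0.0
clock: 6.6
tcp_pos: [0.4913, -0.0064, 0.0182]
tool_rot: [-3.141, -0.599, 1.484]
wrist_force: [-0.1, -1.5, 0.4]
width: 0.0295
grasp_force: 1.1
[array([0.342, 0.184, 0.003]), array([ 0.351, -0.001, -0.002]), array([0.498, 0.024, 0.001])]
[array([0.337, 0.184, 0.001]), array([ 0.494,  0.026, -0.003])]
```

View pics/both2.png

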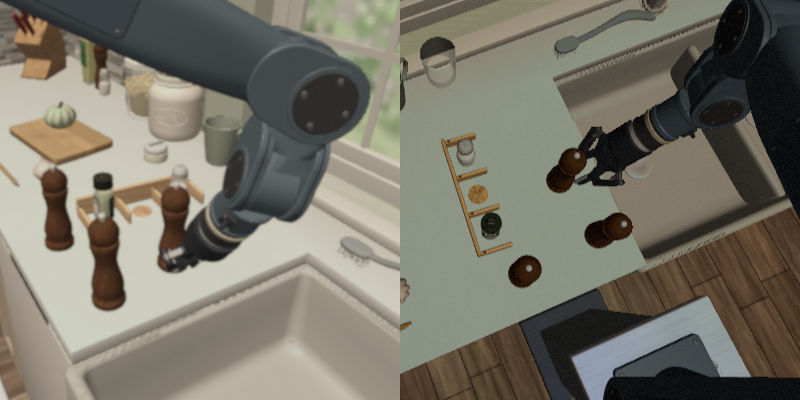

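The arm sits well above the other mills. The target mill is upright in the cradle at about (0.495, 0.026). I'm pushing it obliquely onto the bay's axis.

```bash
python3 -m jog '[0.05,0.13,0,0,0,0,0.05,0.15,0,0,0,0,0.05,0.15,0,0,0,0,0.05,0.15,0,0,0,0,0.05,0.15,0,0,0,0]';python3 -m jog '[0.05,0.15,0,0,0,0,0.05,0.15,0,0,0,0,0.05,0.15,0,0,0,0,0.05,0.15,0,0,0,0,0.05,0.15,0,0,0,0]';python3 -m jog '[0.05,0.15,0,0,0,0,0.05,0.15,0,0,0,0,0.05,0.15,0,0,0,0,0.05,0.15,0,0,0,0,0.05,0.15,0,0,0,0]';python3 -m jog '[0.05,0.15,0,0,0,0,0.05,0.15,0,0,0,0,0.05,0.15,0,0,0,0,0.05,0.15,0,0,0,0,0.05,0.15,0,0,0,0]'
python3 - <<'E'
from h import *
for c in('scene','top'):
    im,d=ctrl.camera(c);cv2.imwrite(f'pics/{c}3.png',im)
    print([np.round(r['point'],3) for r in ctrl.mark_of(c,'pepper_mill')],[np.round(r['point'],3) for r in ctrl.mark_of(c,'bay')])
s=np.hstack([cv2.imread('pics/scene3.png')[:,200:600],cv2.imread('pics/top3.png')[:,240:640]]);cv2.imwrite('pics/both3.png',s)
E
```

```text
clock: 7.3
tcp_pos: [0.4971, 0.0121, 0.0178]
tool_rot: [-3.139, -0.599, 1.483]
wrist_force: [-0.0, -3.0, 2.7]
width: 0.0298
grasp_force: 1.9
clock: 7.8
tcp_pos: [0.5034, 0.0308, 0.0178]
tool_rot: [-3.139, -0.599, 1.483]
wrist_force: [-1.3, -3.6, 2.9]
width: 0.0299
grasp_force: 1.9
clock: 8.3
tcp_pos: [0.5096, 0.0495, 0.0178]
tool_rot: [-3.139, -0.599, 1.483]
wrist_force: [-0.2, -3.7, 2.7]
width: 0.03
grasp_force: 1.9
clock: 8.8
tcp_pos: [0.5159, 0.0682, 0.0178]
tool_rot: [-3.139, -0.599, 1.483]
wrist_force: [-1.4, -3.7, 3.0]
width: 0.0293
grasp_force: 1.9
[array([ 0.349, -0.001,  0.   ]), array([0.523, 0.095, 0.003]), array([0.339, 0.183, 0.002])] [array([ 0.535,  0.202, -0.002])]
[array([ 0.348, -0.002,  0.   ]), array([ 0.519,  0.101, -0.002]), array([0.335, 0.184, 0.   ])] [array([0.534, 0.203, 0.002])]
```

View pics/both3.png

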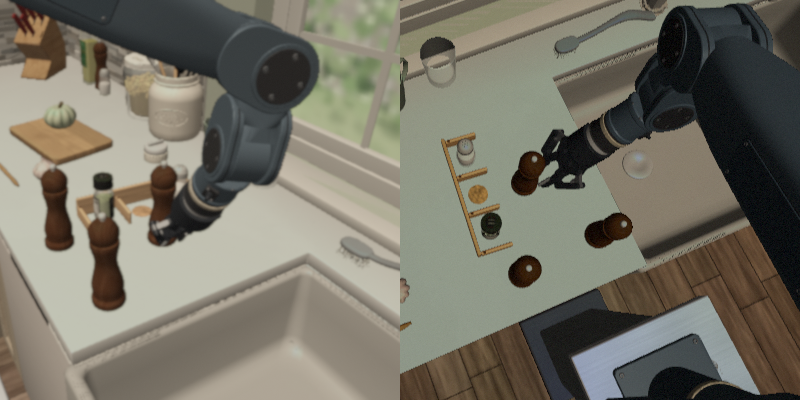

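The mill is upright at about (0.521, 0.099), nearly on the bay's axis. I'll finish aligning it, then push straight in.

```bash
python3 -m jog '[0.04,0.14,0,0,0,0,0.04,0.14,0,0,0,0,0.04,0.14,0,0,0,0,0.04,0.14,0,0,0,0,0.04,0.14,0,0,0,0]';python3 -m jog '[0.04,0.14,0,0,0,0,0.04,0.14,0,0,0,0,0.04,0.14,0,0,0,0,0.012,0.14,0,0,0,0,0,0,0,0,0,0]'
python3 - <<'E'
from h import *
for c in('scene','top'):
    im,d=ctrl.camera(c)
    print([np.round(r['point'],3) for r in ctrl.mark_of(c,'pepper_mill')])
E
```

```text
clock: 9.6
tcp_pos: [0.5209, 0.0857, 0.0178]
tool_rot: [-3.139, -0.599, 1.483]
wrist_force: [-1.1, -3.0, 1.7]
width: 0.03
grasp_force: 1.5
clock: 10.1
tcp_pos: [0.5242, 0.1001, 0.0178]
tool_rot: [-3.14, -0.6, 1.484]
wrist_force: [0.4, -1.2, 0.1]
width: 0.0302
grasp_force: 0.6
[array([ 0.345,  0.001, -0.   ]), array([0.34 , 0.183, 0.003]), array([0.528, 0.13 , 0.003]), array([0.534, 0.198, 0.004])]
[array([ 0.35 , -0.005,  0.   ]), array([ 0.524,  0.13 , -0.003]), array([0.335, 0.184, 0.003])]
```

```bash
J='python3 -m jog'; $J '[0.017,0.14,0,0,0,0,0.017,0.14,0,0,0,0,0.017,0.14,0,0,0,0,0.017,0.14,0,0,0,0,0.017,0.14,0,0,0,0]'; $J '[0.017,0.14,0,0,0,0,0.017,0.14,0,0,0,0,0.017,0.14,0,0,0,0,0.017,0.14,0,0,0,0,0.017,0.14,0,0,0,0]'; $J '[0.012,0.14,0,0,0,0,0.012,0.14,0,0,0,0,0.012,0.14,0,0,0,0,0.012,0.14,0,0,0,0,0.012,0.14,0,0,0,0]'; $J '[0.01,0.12,0,0,0,0,0.01,0.12,0,0,0,0,0.01,0.1,0,0,0,0,0.01,0.1,0,0,0,0]'
python3 - <<'E'
from h import *
for c in('scene','top'):
    im,d=ctrl.camera(c);cv2.imwrite(f'pics/{c}4.png',im)
    print([np.round(r['point'],3) for r in ctrl.mark_of(c,'pepper_mill')])
s=np.hstack([cv2.imread('pics/scene4.png')[:,200:600],cv2.imread('pics/top4.png')[:,240:640]]);cv2.imwrite('pics/both4.png',s)
E
```

```text
clock: 10.8
tcp_pos: [0.5264, 0.1171, 0.018]
tool_rot: [-3.14, -0.599, 1.483]
wrist_force: [-0.6, -3.2, 2.4]
width: 0.0296
grasp_force: 1.7
clock: 11.3
tcp_pos: [0.5284, 0.1347, 0.0178]
tool_rot: [-3.139, -0.599, 1.483]
wrist_force: [-0.9, -2.7, 2.8]
width: 0.0299
grasp_force: 1.8
clock: 11.8
tcp_pos: [0.5299, 0.1522, 0.0178]
tool_rot: [-3.139, -0.599, 1.483]
wrist_force: [0.2, -3.1, 3.1]
width: 0.0302
grasp_force: 1.8
clock: 12.2
tcp_pos: [0.5308, 0.1631, 0.0178]
tool_rot: [-3.139, -0.599, 1.483]
wrist_force: [-0.3, -3.7, 3.0]
width: 0.0298
grasp_force: 1.8
[array([0.534, 0.194, 0.002]), array([ 0.349, -0.   , -0.001]), array([0.34 , 0.183, 0.003])]
[array([ 0.535,  0.196, -0.005]), array([ 0.349, -0.005, -0.002]), array([ 0.337,  0.184, -0.   ])]
```

View pics/both4.png

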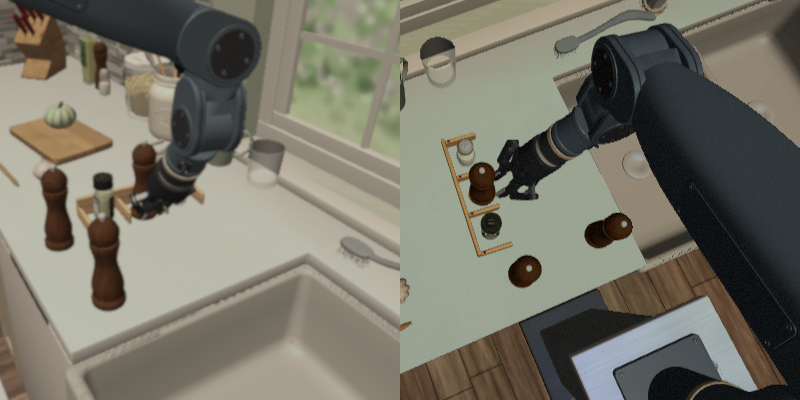

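The mill is inside the bay and upright at (0.5345, 0.195), with about 14 mm to go. I'll push slowly and watch the force.

```bash
J='python3 -m jog'; $J '[0.007,0.08,0,0,0,0,0.007,0.08,0,0,0,0,0.007,0.08,0,0,0,0,0.007,0.08,0,0,0,0,0.007,0.08,0,0,0,0]'; $J '[0,0.04,0,0,0,0,0,0.04,0,0,0,0]'
```

```text
clock: 12.9
tcp_pos: [0.5318, 0.1731, 0.0178]
tool_rot: [-3.139, -0.599, 1.483]
wrist_force: [0.2, -3.9, 2.5]
width: 0.0295
grasp_force: 1.8
clock: 13.1
tcp_pos: [0.5318, 0.175, 0.0178]
tool_rot: [-3.139, -0.599, 1.483]
wrist_force: [0.0, -3.3, 2.5]
width: 0.0299
grasp_force: 1.7
```

```bash
J='python3 -m jog'; for i in 1; do $J '[0,0.04,0,0,0,0]'; done; $J '[0,0.04,0,0,0,0]'|sed -n '2p;4p'; $J '[0,0.04,0,0,0,0]'|sed -n '2p;4p'
```

```text
clock: 13.2
tcp_pos: [0.5318, 0.176, 0.0178]
tool_rot: [-3.139, -0.599, 1.483]
wrist_force: [-0.2, -2.0, 2.9]
width: 0.0297
grasp_force: 1.7
tcp_pos: [0.5318, 0.1769, 0.0178]
wrist_force: [0.3, -3.2, 2.3]
tcp_pos: [0.5318, 0.1779, 0.0178]
wrist_force: [-0.2, -3.6, 2.1]
```

```bash
J='python3 -m jog'; $J '[0,0.04,0,0,0,0]'|sed -n '2p;4p'; $J '[0,0.04,0,0,0,0]'|sed -n '2p;4p'
python3 - <<'E'
from h import *
for c in('scene','top'):
    im,d=ctrl.camera(c)
    print([np.round(r['point'],3) for r in ctrl.mark_of(c,'pepper_mill')])
E
```

```text
tcp_pos: [0.5317, 0.179, 0.0178]
wrist_force: [0.3, -2.4, 1.9]
tcp_pos: [0.5318, 0.1796, 0.0178]
wrist_force: [-0.1, -6.2, 4.8]
[array([ 0.347, -0.002,  0.   ]), array([0.535, 0.21 , 0.001]), array([0.406, 0.443, 0.006])]
[array([0.338, 0.184, 0.001]), array([ 0.534,  0.21 , -0.004])]
```

```bash
J='python3 -m jog'; $J '[0,0.03,0,0,0,0]'|sed -n '2p;4p';  $J '[0,0,0,0,0,0]'|sed -n '2p;4p'
```

```text
tcp_pos: [0.5319, 0.1798, 0.0178]
wrist_force: [-1.5, -8.2, 4.4]
tcp_pos: [0.5319, 0.1797, 0.0178]
wrist_force: [-1.7, -7.2, 4.3]
```

The TCP has stalled and the force has doubled, so the mill is against the rail. Backing straight out.

```bash
J='python3 -m jog'; $J '[0,-0.05,0,0,0,0,-0.01,-0.1,0,0,0,0,-0.016,-0.2,0,0,0,0,-0.03,-0.4,0,0,0,0,-0.05,-0.6,0,0,0,0]'; $J '[-0.06,-0.8,0,0,0,0,-0.06,-0.8,0.4,0,0,0,-0.06,-0.8,0.8,0,0,0,0,-0.5,1,0,0,0,0,0,1,0,0,0]'; $J '[0,0,1,0,0,0,0,0,0.5,0,0,0,0,0,0,0,0,0,0,0,0,0,0,0]'
python3 - <<'E'
from h import *
for c in('scene','top'):
    im,d=ctrl.camera(c);cv2.imwrite(f'pics/{c}5.png',im)
    for t in('pepper_mill','salt_shaker','spice_jar','garlic','timer'):print(t,[np.round(r['point'],3) for r in ctrl.mark_of(c,t)])
s=np.hstack([cv2.imread('pics/scene5.png')[:,200:600],cv2.imread('pics/top5.png')[:,240:640]]);cv2.imwrite('pics/both5.png',s)
E
```

```text
clock: 14.5
tcp_pos: [0.5284, 0.147, 0.0175]
tool_rot: [-3.138, -0.6, 1.484]
wrist_force: [-0.5, -0.4, 1.1]
width: 0.0302
grasp_force: 0.0
clock: 15.0
tcp_pos: [0.5244, 0.0725, 0.098]
tool_rot: [-3.138, -0.599, 1.479]
wrist_force: [1.0, -0.4, -0.4]
width: 0.0301
grasp_force: 0.0
clock: 15.4
tcp_pos: [0.5242, 0.0743, 0.1344]
tool_rot: [-3.138, -0.599, 1.482]
wrist_force: [-0.2, 0.0, -0.6]
width: 0.0298
grasp_force: 0.0
pepper_mill [array([ 0.535,  0.211, -0.002]), array([0.342, 0.183, 0.002]), array([ 0.345, -0.003,  0.001])]
salt_shaker [array([ 0.623,  0.198, -0.007])]
spice_jar [array([0.448, 0.213, 0.002])]
garlic [array([0.407, 0.441, 0.005])]
timer [array([0.692, 0.395, 0.   ])]
pepper_mill [array([ 0.348, -0.004,  0.001]), array([0.338, 0.183, 0.   ]), array([ 0.53 ,  0.209, -0.001])]
salt_shaker [array([0.619, 0.193, 0.002])]
spice_jar [array([0.453, 0.21 , 0.002])]
garlic [array([ 0.406,  0.437, -0.   ]), array([0.536, 0.2  , 0.   ])]
timer [array([0.69 , 0.395, 0.004])]
```

View pics/both5.png

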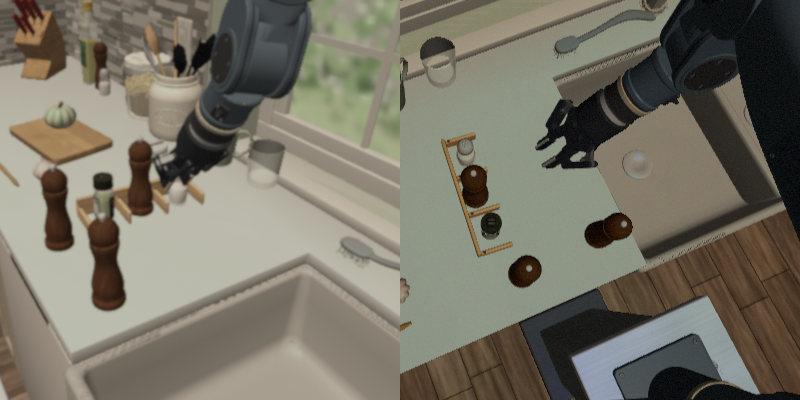

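The mill stands upright in the middle bay against the rail (top view, about (475, 190)). Everything else is where it was, and the gripper is clear.

```bash
python3 -c "
from workcell import ctrl
print(ctrl.hand_in())"
```

```text
the job is handed in; nothing more can be done
None
```

The pepper mill stands upright in the free middle bay against the back rail, nothing else in the scene was moved, and the job was handed in at about 16 s.

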